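Press the lime squeezer through its splash guard

TASK

Push the little soy dish along the counter until it sits centred under the spout of the yellow lime squeezer, without picking it up. Then reach down through the window in the steel splash guard and press the squeezer's lever all the way down to its stop, never touching the guard, and finish there: the program ends while the fingers still hold the lever down. Leave everything else on the counter where it is.

Things in the scene. Friction and masses are not known exactly. Their poses are not given: they have to be found in the camera images.
- squeezer: Yellow plastic lime squeezer fixed to the counter, 167 x 100 mm base, 120 mm high; it does not move. Origin: on the counter, near the middle of its base; z up; its x axis points from the spout (front, -x) to the lever's free end (back, +x). Its hinge lies across it (along y) at x = -50 mm, 105 mm above the counter.
- spout (a point): Lower end of the squeezer's spout, 17 mm across, 46 mm above the counter, 135 mm in front (-x) of the squeezer's origin. The dish passes freely beneath it.
- lever (a joint): The squeezer's hinged press lever: 0 is raised (start), 0.30 rad is fully down on its stop. It is sprung: about 3.5 N at the paddle starts it moving, about 8 to 9 N brings it to the stop, and it rises again when let go.
- paddle (a point): Middle of the top face of the paddle at the lever's free end (paddle 50 mm along the lever, 56 mm wide, 14 mm thick, yellow plastic); it moves with the lever. About 148 mm above the counter when raised (sloping 17 degrees, free end high) and 112 mm above it when fully down (then level). It lies 122 mm from the hinge, so 8 mm farther back when down. Its x axis points along the lever to the free end.
- window (a point): Centre of the square window, 110 x 110 mm, in the steel top of the splash guard, at the top face, 162 mm above the counter; x and y axes along the window's sides, z up. The top is 4 mm thick, 180 (x) x 190 (y) mm, and stands on four corner posts with clear panes at both y sides and at +x; the -x side is open. The paddle is under the window, up to about 20 mm off its centre. Fixed to the counter.
- dish_center (a point): Centre, half-way up, of the loose white ceramic soy dish: round, open, 84 mm across the rim, narrower at the foot, 26 mm high, about 0.12 kg; its z axis is up. It stands left or right of the spout, with the steel tumbler on the other side.
- dish: The same dish; origin at the centre of its underside.
- guard: The splash guard of the window; origin on the counter under the window's centre. Not to be touched.
- tumbler: Loose steel tumbler, 66 mm across, 85 mm high; origin at the centre of its underside. Leave it.
- spoon: Loose wooden spoon, 170 mm long, lying on the counter beside the guard; origin under it, x along it. Leave it.
- board: Bamboo board lying flat, 300 x 180 x 18 mm, to the right; origin at the centre of its underside. Leave it.
- lime0: Half a lime, cut face down on the board, 48 mm across, 25 mm high; origin at its cut face. Leave it.
- lime1: The other half lime on the board, the same size; origin at its cut face. Leave it.
- tiffin: Steel tiffin carrier, three latched tiers, 120 mm across, 200 mm high, to the left; origin at the centre of its underside. Leave it.
- salt: Glass salt jar with a wooden cap, 60 mm across, 100 mm high, to the left; origin at the centre of its underside. Leave it.
Things that resemble listed ones, but are neither listed nor needed, are in the scene too. What is shaped like the dish but black or orange is not meant.

How it is judged:
By the outcome, as a careful person would: the job done as asked, in the order asked, and still so for the second after the job is handed in, while the arm keeps its last pose, push and grip.
It also fails if it takes over 51 s, if anything falls off the work surface, if the arm or the gripper's body presses on something with over 40 N, if the wrist force passes 120 N, or if a joint passes its speed limit or range.

ROBOT

A 6-joint arm with a two-finger parallel gripper is mounted at the origin on the work surface. World frame = base frame: x ahead of the robot, y to its left, z up, the work surface at z = 0. Lengths are in m, angles in rad, forces in N, time in s.
With the tool pointing down it reaches from about 0.3 to 0.75 m from the base axis. Payload 8.5 kg.
Tool frame: the origin (TCP) lies on the centre line of the jaws, within the pads' length; the fingertips stand 22 mm ahead of it and the grasp point (between the pads) lies 3 mm ahead of it; z points along the fingers, y is the line along which they close (so a half turn about z gives the same grasp; the last joint's range is limited). The gripper opens to 85 mm and grips with 20 to 120 N. Pads are 22 mm wide; open, the fingers measure 114 mm over their backs; the gripper's body (76 mm by 85 mm) begins 54 mm behind the grasp point. The pads swing forward as they close: fully open they stand 13 mm farther back than shut.
Start: joints at [-1.403, 0.381, 1.297, -0, 1.464, -0.215], TCP at [0.205, -0.51, 0.214] pointing down, gripper open.
Joint ranges: [-3.11, 3.11], [-0.89, 2.33], [0.22, 2.48], [-1.42, 4.56], [0.17, 2.85], [-2.88, 2.88]. Speed limits (rad/s): [2.39, 2.39, 3.14, 3.14, 3.14, 3.14].

INTERFACE

Orientations are given as a rotation vector (axis times angle).
In Python, from station import * gives the robot as it stands.
- The arm moves only by the shell command python3 -m pendant 'ROWS' [FORCE]. ROWS is JSON, a list of rows, each an object of numbers: "gripper": the gripper's target within -1 to 1 (fully open at 1, half-way at 0, shut at -1); "dx", "dy", "dz": the shift along the tool's x, y, z in mm; "spin": the turn about the tool's z in rad. A call has 1 to 8 rows; each row shifts and turns the commanded pose from where the row before left it, along the tool's axes as they then stand; what a row does not reach is not made up. A row lasts 1/10 s, in which the tool goes at most 50 mm and 8.59 degrees, less where a joint would pass 70% of its speed; a pose out of reach is approached as far as the arm can. A call is refused whole if a number of a shift passes 50 or a number of a turn 0.15, either way. A call with a gripper value outside its range is refused whole. The fingers move at their own pace and stop on an object; FORCE is the grip in N (left out, the last holds). Time passes only in rows, so rows that do not move let the fingers close. It gives the time, the measured TCP pose, the force, the opening and the grip force at its end, in the units of the state.
- observe(): the state, without advancing time (a new reading comes with each control period).
- read_camera(name): name is "side" or "top" or "wrist"; returns (picture, depth): 384x512x3 uint8, red, green, blue; 384x512 float32, m along the optical axis (not along the pixel's ray), 0 where there is no reading.
- camera_model(name): a dict with "fx", "fy", "cx", "cy" (pixels), "dist" ([k1, k2, p1, p2, k3] as OpenCV has them; the pictures are not rectified), "world_from_camera" (4x4, takes a point from camera to world coordinates); the wrist camera has in their place "mount" (4x4, takes a point from camera to tool coordinates, whose origin is the TCP and whose axes are the flange's). Camera axes: x right, y down, z forward; pixel columns grow to the right and rows downward; lengths in m; the calibration is good to about 2 mm. A picture is of the moment at which its call begins: read the wrist's pose just before it. camera_model takes no time and is no camera call.
- finish_job(): hands the job in; it is judged then, once.
The state is a dict: "t": time; "joint_pos": joint angles; "qvel": joint speeds; "joint_torque": joint torques, N m; "ee_pos": TCP position; "tcp_rot": TCP orientation; "wrist_force": force on the tool from outside, world axes, zero at the start; "torque": the same for the moment, N m; "finger_gap": opening from 0.0 (shut) to 1.0 (fully open); "finger_force": force on a finger pad.
Only numpy, scipy, OpenCV 4.12 (cv2) and the standard library are available. Lean on these libraries where they do the work, as an engineer would, in place of code of your own. Each camera call takes 0.05 s, during which the arm holds its last target. There are 200 camera calls.

## Working session

There is one attempt and no reset: what is moved stays moved. The work goes in short steps, Python scripts to look and compute and a shell command to move; the robot and the scene stay as the last step left them, time stands still between calls to the robot, and variables do not carry over. Pictures are saved under pics/ and viewed, at most 13 in all, crops included, and the job is handed in when it is done.

```bash
mkdir -p pics; cat > h.py <<'E'
from station import *
import numpy as np, cv2, pickle
from scipy.spatial.transform import Rotation as R
def snap(n):
    s=observe(); p,d=read_camera(n); m=camera_model(n)
    if n=='wrist':
        T=np.eye(4);T[:3,:3]=R.from_rotvec(s['tcp_rot']).as_matrix();T[:3,3]=s['ee_pos']
        W=T@np.array(m['mount'])
    else: W=np.array(m['world_from_camera'])
    return p,d,m,W
def K(m): return np.array([[m['fx'],0,m['cx']],[0,m['fy'],m['cy']],[0,0,1.]])
def ray(m,W,uv):
    q=cv2.undistortPoints(np.array(uv,float).reshape(-1,1,2),K(m),np.array(m['dist'])).reshape(-1,2)
    return W[:3,3],np.c_[q,np.ones(len(q))]@W[:3,:3].T
def onz(m,W,uv,z):
    o,r=ray(m,W,uv); return o+r*((z-o[2])/r[:,2])[:,None]
def cloud(m,W,d,uv):
    o,r=ray(m,W,uv); uv=np.array(uv,int); return o+r*d[uv[:,1],uv[:,0]][:,None]
def save(n,p): cv2.imwrite('pics/'+n,cv2.cvtColor(p,cv2.COLOR_RGB2BGR))
E
python3 - <<'E'
from h import *
for n in('top','side'):
    r=snap(n); pickle.dump(r,open(n+'.pkl','wb')); save(n+'1.png',r[0])
s=observe();print(s['ee_pos'],s['tcp_rot'],s['wrist_force'],s['finger_gap'])
E
```

```text
[ 0.20537781 -0.50991125  0.21327786] [-3.08293477e+00 -5.97401994e-01 -2.22007580e-05] [ 0.04615285 -0.63717864  0.61449958] 0.9943911103279175
```

View pics/top1.png

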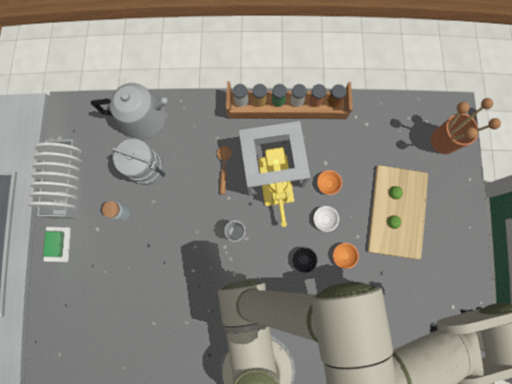

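View pics/side1.png

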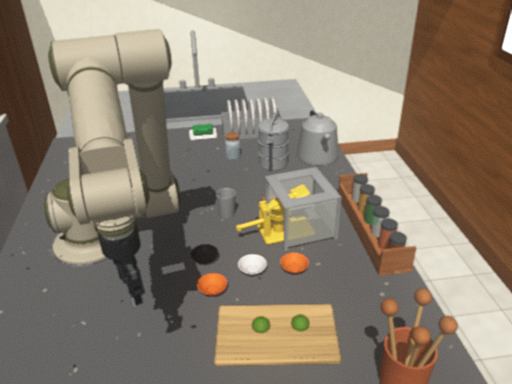

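Top view: the white dish is at (326,219). Look-alikes are orange at (330,182) and (345,256) and black at (305,260); the white one is the match. The tumbler is at (235,231), the spout near (284,222), and the window near (275,157).

```bash
python3 - <<'E'
from h import *
for n,box in(('top',(310,205,343,235)),('side',(235,250,270,278))):
    p,d,m,W=pickle.load(open(n+'.pkl','rb'))
    print(n,'cam',W[:3,3].round(3))
    h=cv2.cvtColor(p,cv2.COLOR_RGB2HSV)
    u0,v0,u1,v1=box
    k=np.zeros(p.shape[:2],np.uint8); k[v0:v1,u0:u1]=((h[...,1]<50)&(h[...,2]>135))[v0:v1,u0:u1]
    c=max(cv2.findContours(k,0,2)[0],key=cv2.contourArea).reshape(-1,2); e=cv2.fitEllipse(c)
    print('dish ell',np.round(e[0],1),np.round(e[1],1),'rim z.026',onz(m,W,[e[0]],.026).round(4))
    y=(h[...,0]>18)&(h[...,0]<32)&(h[...,1]>150)&(h[...,2]>90)
    vs,us=np.nonzero(y); s=(us>190)&(us<320)&(vs>130)&(vs<250); us,vs=us[s],vs[s]
    P=cloud(m,W,d,np.c_[us,vs]); np.save('y'+n,P)
    for z0 in np.arange(.0,.2,.02):
        q=P[(P[:,2]>z0)&(P[:,2]<z0+.02)]
        if len(q)>3: print(round(z0,2),len(q),q.min(0).round(3),q.max(0).round(3),q.mean(0).round(3))
    # tumbler & guard
    if n=='top':
        vs,us=np.mgrid[115:200,230:320]; P=cloud(m,W,d,np.c_[us.ravel(),vs.ravel()])
        q=P[abs(P[:,2]-.162)<.008]; print('guard top',len(q),q.mean(0),cv2.minAreaRect((q[:,:2]).astype(np.float32)),q[:,2].mean())
        vs,us=np.mgrid[215:250,215:255]; P=cloud(m,W,d,np.c_[us.ravel(),vs.ravel()])
        q=P[abs(P[:,2]-.085)<.012]; print('tumbler',len(q),q.min(0),q.max(0))
    pc=p[130:275,190:370] if n=='top' else p[160:305,180:350]
    save(n+'crop.png',cv2.resize(pc,None,fx=4,fy=4,interpolation=2))
E
```

```text
top cam [ 0.375 -0.016  1.228]
dish ell [326.3 218.4] [25.7 26.9] rim z.026 [[ 0.496  -0.2273  0.026 ]]
0.0 77 [ 0.548 -0.109  0.008] [ 0.712 -0.002  0.02 ] [ 0.646 -0.047  0.014]
0.06 15 [ 0.544 -0.091  0.06 ] [ 0.598 -0.036  0.073] [ 0.574 -0.051  0.068]
0.08 5 [ 0.544 -0.09   0.084] [ 0.592 -0.029  0.092] [ 0.571 -0.049  0.089]
guard top 2387 [ 0.67737925 -0.0485607   0.16190574] ((0.6795415878295898, -0.048326291143894196), (0.18238167464733124, 0.19068332016468048), 9.18742847442627) 0.1619057438306523
tumbler 78 [0.41645595 0.04202676 0.0732118 ] [0.47955337 0.10532911 0.09007328]
side cam [ 0.376 -1.277  0.965]
dish ell [252.  263.4] [20.1 29.7] rim z.026 [[ 0.5003 -0.226   0.026 ]]
0.0 244 [ 0.547 -0.121  0.002] [0.62  0.114 0.02 ] [ 0.583 -0.087  0.014]
0.02 109 [ 0.55  -0.111  0.02 ] [ 0.619 -0.048  0.04 ] [ 0.583 -0.079  0.029]
0.04 125 [ 0.473 -0.101  0.04 ] [ 0.621 -0.042  0.06 ] [ 0.556 -0.083  0.052]
0.06 191 [ 0.477 -0.102  0.06 ] [ 0.624 -0.036  0.08 ] [ 0.563 -0.075  0.067]
0.08 96 [ 0.551 -0.102  0.08 ] [ 0.617 -0.05   0.1  ] [ 0.582 -0.089  0.089]
0.1 179 [ 0.551 -0.098  0.1  ] [ 0.616 -0.04   0.12 ] [ 0.58  -0.076  0.114]
0.12 57 [ 0.552 -0.098  0.12 ] [ 0.658 -0.042  0.14 ] [ 0.599 -0.068  0.125]
0.14 145 [ 0.646 -0.081  0.14 ] [ 0.702 -0.028  0.157] [ 0.676 -0.055  0.148]
```

View pics/topcrop.png

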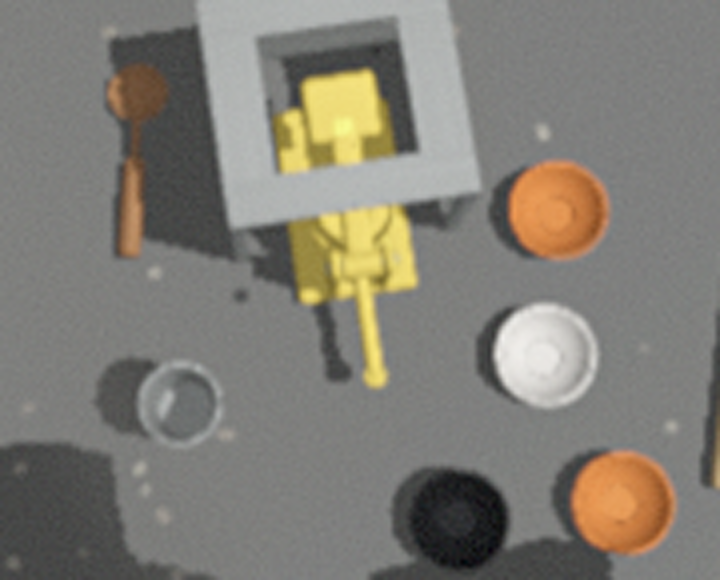

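```bash
python3 - <<'E'
from h import *
p,d,m,W=pickle.load(open('top.pkl','rb'))
c=lambda u,v:((u+.5)/4-.5+190,(v+.5)/4-.5+130)
print('spout tip z.05,.06,.07',*[onz(m,W,[c(375,378)],z).round(4) for z in(.05,.06,.07)])
A=onz(m,W,[c(303,85),c(376,75),c(382,136),c(308,145)],.148); print('paddle corners',A.round(4),A.mean(0))
B=onz(m,W,[c(257,40),c(396,20),c(419,153),c(276,174)],.162); print('win',B.round(4),B.mean(0))
B=onz(m,W,[c(300,304),c(417,287)],.02); print('base front',B)
o,r=ray(m,W,[c(375,378)])
p,d,m,W=pickle.load(open('side.pkl','rb'))
h=cv2.cvtColor(p,cv2.COLOR_RGB2HSV)
y=(h[...,0]>18)&(h[...,0]<32)&(h[...,1]>150)&(h[...,2]>90); vs,us=np.nonzero(y[205:250,225:262]);us+=225;vs+=205
for u in range(234,246):
    w=vs[us==u]
    if len(w): print(u,w.min(),w.max(),end=' | ')
u=(238.5,228);o2,r2=ray(m,W,[u]);s=np.linalg.lstsq(np.c_[r[0],-r2[0]],o2-o,rcond=None)[0]
print(o+s[0]*r[0],o2+s[1]*r2[0])
E
```

```text
spout tip z.05,.06,.07 [[ 0.4739 -0.0835  0.05  ]] [[ 0.473  -0.0829  0.06  ]] [[ 0.4722 -0.0823  0.07  ]]
paddle corners [[ 0.6906 -0.0231  0.148 ]
 [ 0.6989 -0.0792  0.148 ]
 [ 0.6506 -0.0836  0.148 ]
 [ 0.6431 -0.0271  0.148 ]] [ 0.67079594 -0.05325     0.148     ]
win [[ 0.722   0.0123  0.162 ]
 [ 0.7385 -0.0939  0.162 ]
 [ 0.634  -0.1105  0.162 ]
 [ 0.6172 -0.0031  0.162 ]] [ 0.67791819 -0.04877484  0.162     ]
base front [[ 0.53798329 -0.02246544  0.02      ]
 [ 0.55310338 -0.12055119  0.02      ]]
237 226 229 | 238 225 230 | 239 225 230 | 240 225 229 | 241 225 228 | 242 224 227 | 243 224 227 | 244 224 227 | 245 223 226 | [ 0.47377803 -0.08342189  0.05111989] [ 0.47820619 -0.08351206  0.05149607]
```

View pics/sidecrop.png

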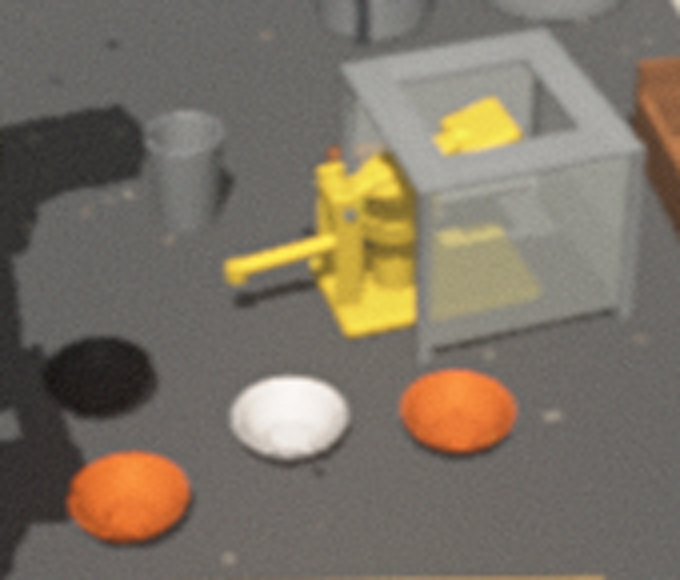

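Side view: spout tip at crop (238,270) and white dish at crop (290,418), with oranges and black around it. The spout triangulates to (0.476, -0.083) at about 50 mm. The dish is at (0.498, -0.227), the paddle at (0.671, -0.053) and the window at (0.678, -0.049), yaw about 9°. I'll align the tool and cradle the dish with half-open fingers.

```bash
cat >> h.py <<'E'
def go(x,y,z,yaw=98.7):
    s=observe(); M=R.from_rotvec(s['tcp_rot']).as_matrix(); v=M.T@(np.array([x,y,z])-s['ee_pos'])
    c=np.degrees(np.arctan2(M[1,0],M[0,0])); print('t',round(s['t'],2),'pos',np.round(s['ee_pos'],4),'yaw',c.round(2),'tool dxyz mm',(v*1e3).round(1),'spin',np.radians(c-yaw).round(3),'F',np.round(s['wrist_force'],1),'gap',round(s['finger_gap'],2))
E
python3 -m pendant '[{"spin":-0.15,"gripper":0.05},{"spin":-0.15},{"spin":-0.15},{"spin":-0.15},{"spin":-0.15},{"spin":-0.15},{"spin":-0.15},{"spin":-0.15}]'
python3 -m pendant '[{"spin":-0.14},{}]'
python3 -c "
from h import *
go(.509,-.30,.2)"
```

```text
t 0.1 pos [ 0.2054 -0.5099  0.2133] yaw 21.93 tool dxyz mm [360.  -81.3  13.5] spin -1.34 F [ 0.  -0.6  0.6] gap 0.99invalid input
invalid input
```

```bash
python3 -m pendant '[{"gripper":0.05,"dx":0,"dy":0,"dz":0,"spin":-0.15},{"gripper":0.05,"dx":0,"dy":0,"dz":0,"spin":-0.15},{"gripper":0.05,"dx":0,"dy":0,"dz":0,"spin":-0.15},{"gripper":0.05,"dx":0,"dy":0,"dz":0,"spin":-0.15},{"gripper":0.05,"dx":0,"dy":0,"dz":0,"spin":-0.15},{"gripper":0.05,"dx":0,"dy":0,"dz":0,"spin":-0.15},{"gripper":0.05,"dx":0,"dy":0,"dz":0,"spin":-0.15},{"gripper":0.05,"dx":0,"dy":0,"dz":0,"spin":-0.15}]'
python3 -m pendant '[{"gripper":0.05,"dx":0,"dy":0,"dz":0,"spin":-0.14},{"gripper":0.05,"dx":0,"dy":0,"dz":0,"spin":0}]'
python3 -c "
from h import *
go(.509,-.30,.2)"
```

```text
t: 0.9
ee_pos: [0.2054, -0.51, 0.2135]
tcp_rot: [-2.201, -2.241, -0.001]
wrist_force: [0.2, 1.1, 0.4]
finger_gap: 0.526
finger_force: 0.0
t: 1.1
ee_pos: [0.2054, -0.51, 0.2135]
tcp_rot: [-2.045, -2.384, -0.001]
wrist_force: [-0.3, -0.5, 0.5]
finger_gap: 0.528
finger_force: 0.0
t 1.1 pos [ 0.2054 -0.51    0.2135] yaw 98.78 tool dxyz mm [161.2 332.1  13.6] spin 0.001 F [-0.3 -0.5  0.5] gap 0.53
```

```bash
python3 -m pendant '[{"gripper":0.05,"dx":15,"dy":30,"dz":0,"spin":0},{"gripper":0.05,"dx":21,"dy":43,"dz":2,"spin":0},{"gripper":0.05,"dx":21,"dy":44,"dz":2,"spin":0},{"gripper":0.05,"dx":21,"dy":44,"dz":2,"spin":0},{"gripper":0.05,"dx":21,"dy":44,"dz":2,"spin":0},{"gripper":0.05,"dx":21,"dy":44,"dz":2,"spin":0},{"gripper":0.05,"dx":21,"dy":43,"dz":2,"spin":0},{"gripper":0.05,"dx":20,"dy":40,"dz":2,"spin":0}]'
python3 -m pendant '[{"gripper":0.05,"dx":0,"dy":0,"dz":0,"spin":0},{"gripper":0.05,"dx":0,"dy":0,"dz":0,"spin":0}]'
python3 - <<'E'
from h import *
go(.509,-.30,.2)
p,d,m,W=snap('wrist'); pickle.dump((p,d,m,W),open('w1.pkl','wb')); save('w1.png',p); print(W.round(3))
go(.509,-.30,.03)
E
```

```text
t: 1.9
ee_pos: [0.5108, -0.2991, 0.1996]
tcp_rot: [-2.051, -2.379, -0.0]
wrist_force: [-0.3, -0.6, 0.4]
finger_gap: 0.525
finger_force: 0.0
t: 2.1
ee_pos: [0.5095, -0.3001, 0.1994]
tcp_rot: [-2.047, -2.382, 0.0]
wrist_force: [-0.4, -0.4, 0.6]
finger_gap: 0.525
finger_force: 0.0
t 2.1 pos [ 0.5095 -0.3001  0.1994] yaw 98.64 tool dxyz mm [ 0.2 -0.5 -0.6] spin -0.001 F [-0.4 -0.4  0.6] gap 0.52
[[ 0.989  0.143  0.046  0.497]
 [ 0.15  -0.939 -0.31  -0.22 ]
 [-0.001  0.313 -0.95   0.359]
 [ 0.     0.     0.     1.   ]]
t 2.15 pos [ 0.5089 -0.3009  0.1996] yaw 98.59 tool dxyz mm [  0.8   0.4 169.6] spin -0.002 F [-0.1 -1.1 -0.9] gap 0.52
```

View pics/w1.png

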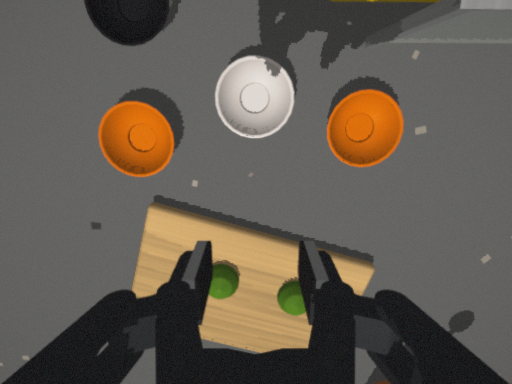

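Wrist view: white dish at (255,97), oranges at (137,139) and (365,128), black at (128,10). The board begins at about row 205–265, near the fingers, so I need its edge before descending.

```bash
python3 - <<'E'
from h import *
p,d,m,W=pickle.load(open('w1.pkl','rb'))
h=cv2.cvtColor(p,cv2.COLOR_RGB2HSV)
k=np.uint8((h[...,1]<40)&(h[...,2]>110)); k[:50]=0;k[145:]=0;k[:,:205]=0;k[:,305:]=0
c=max(cv2.findContours(k,0,2)[0],key=cv2.contourArea)
e=cv2.fitEllipse(cv2.convexHull(c)); print('dish',e,onz(m,W,[e[0]],.026).round(4))
print('board edge',onz(m,W,[(152,205),(372,265)],.018).round(4))
print('limes',onz(m,W,[(222,282),(294,297)],.035).round(3))
print('black/orange',onz(m,W,[(128,8),(137,139),(365,128)],.026).round(3))
cc=c.reshape(-1,2); P=onz(m,W,cc,.026); print(P.min(0),P.max(0))
u=np.array([(x,y) for x in range(240,272) for y in range(60,136,2)]);q=cloud(m,W,d,u);print('rim z',np.percentile(q[:,2],[2,50,98]).round(4))
E
```

```text
dish ((254.06427001953125, 96.97978973388672), (80.8292007446289, 83.48892974853516), 167.69166564941406) [[ 0.4966 -0.2236  0.026 ]]
board edge [[ 0.3944 -0.3636  0.018 ]
 [ 0.6765 -0.4036  0.018 ]]
limes [[ 0.49  -0.446  0.035]
 [ 0.582 -0.454  0.035]]
black/orange [[ 0.364 -0.16   0.026]
 [ 0.377 -0.286  0.026]
 [ 0.619 -0.237  0.026]]
[ 0.45471235 -0.26686597  0.026     ] [ 0.53923217 -0.18359645  0.026     ]
rim z [0.0029 0.0093 0.025 ]
```

```bash
python3 -m pendant '[{"gripper":0.05,"dx":0,"dy":0,"dz":25,"spin":0},{"gripper":0.05,"dx":0,"dy":0,"dz":40,"spin":0},{"gripper":0.05,"dx":0,"dy":0,"dz":40,"spin":0},{"gripper":0.05,"dx":0,"dy":0,"dz":35,"spin":0},{"gripper":0.05,"dx":0,"dy":0,"dz":20,"spin":0},{"gripper":0.05,"dx":0,"dy":0,"dz":12,"spin":0},{"gripper":0.05,"dx":0,"dy":0,"dz":0,"spin":0},{"gripper":0.05,"dx":0,"dy":0,"dz":0,"spin":0}]'
python3 -c "
from h import *
go(.483,-.130,.027)"
```

```text
t: 2.95
ee_pos: [0.5093, -0.3017, 0.0289]
tcp_rot: [2.047, 2.381, -0.0]
wrist_force: [0.7, -0.4, 0.2]
finger_gap: 0.519
finger_force: 0.0
t 2.95 pos [ 0.5093 -0.3017  0.0289] yaw 98.63 tool dxyz mm [173.7  -0.3   1.6] spin -0.001 F [ 0.7 -0.4  0.2] gap 0.52
```

```bash
python3 -m pendant '[{"gripper":0.05,"dx":8,"dy":0,"dz":0,"spin":0},{"gripper":0.05,"dx":8,"dy":0,"dz":0,"spin":0},{"gripper":0.05,"dx":6,"dy":0,"dz":0,"spin":0},{"gripper":0.05,"dx":6,"dy":0,"dz":0,"spin":0},{"gripper":0.05,"dx":8,"dy":0,"dz":0,"spin":0},{"gripper":0.05,"dx":8,"dy":0,"dz":0,"spin":0},{"gripper":0.05,"dx":8,"dy":0,"dz":0,"spin":0},{"gripper":0.05,"dx":8,"dy":0,"dz":0,"spin":0}]'
python3 -m pendant '[{"gripper":0.05,"dx":8,"dy":0,"dz":0,"spin":0},{"gripper":0.05,"dx":8,"dy":0,"dz":0,"spin":0},{"gripper":0.05,"dx":8,"dy":0,"dz":0,"spin":0},{"gripper":0.05,"dx":8,"dy":0,"dz":0,"spin":0},{"gripper":0.05,"dx":8,"dy":0,"dz":0,"spin":0},{"gripper":0.05,"dx":8,"dy":0,"dz":0,"spin":0},{"gripper":0.05,"dx":5,"dy":0,"dz":0,"spin":0},{"gripper":0.05,"dx":2,"dy":0,"dz":0,"spin":0}]'
cat > look.py <<'E'
from h import *
import sys
p,d,m,W=snap('wrist'); n=sys.argv[1]; pickle.dump((p,d,m,W),open(n+'.pkl','wb')); save(n+'.png',p); go(.483,-.130,.027)
E
python3 look.py w2
```

```text
t: 3.75
ee_pos: [0.5, -0.2407, 0.0278]
tcp_rot: [-2.046, -2.384, -0.0]
wrist_force: [0.3, 0.4, 0.1]
finger_gap: 0.522
finger_force: 0.0
t: 4.55
ee_pos: [0.4917, -0.1865, 0.0279]
tcp_rot: [-2.046, -2.384, -0.0]
wrist_force: [0.9, -0.7, 0.2]
finger_gap: 0.527
finger_force: 0.0
t 4.6 pos [ 0.4918 -0.1866  0.0279] yaw 98.73 tool dxyz mm [57.2 -0.1  0.9] spin 0.001 F [ 0.3  0.3 -0.8] gap 0.52
```

View pics/w2.png

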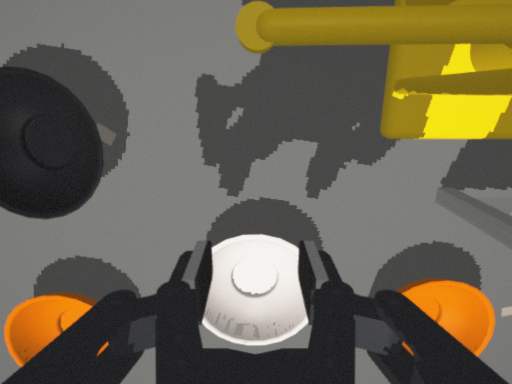

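Wrist view: the dish at about (255,290) is cradled between the fingers, and the spout tip is at (257,27), straight ahead of it. I'll fit both.

```bash
cat > fit.py <<'E'
from h import *
import sys
p,d,m,W=pickle.load(open(sys.argv[1]+'.pkl','rb'))
v0=int(sys.argv[2])
h=cv2.cvtColor(p,cv2.COLOR_RGB2HSV)
k=np.uint8((h[...,1]<45)&(h[...,2]>130)); k[:v0]=0; k[:,:195]=0;k[:,318:]=0
c=max(cv2.findContours(k,0,2)[0],key=cv2.contourArea).reshape(-1,2)
# front arc: topmost pixel per column
T=np.array([(u,c[c[:,0]==u,1].min()) for u in range(216,296) if (c[:,0]==u).any()])
P=onz(m,W,T,.026)
from scipy.optimize import least_squares
f=least_squares(lambda q:np.hypot(P[:,0]-q[0],P[:,1]-q[1])-.042,[P[:,0].mean(),P[:,1].max()-.042],loss='soft_l1',f_scale=.001)
M=W[:3,:3]
print('dish',f.x.round(4),'res',np.abs(f.fun).max().round(4),'n',len(P),'rows',c[:,1].min(),c[:,1].max())
print('back rim px',onz(m,W,[(255,c[:,1].max())],.026).round(4))
E
python3 fit.py w2 200; python3 - <<'E'
from h import *
p,d,m,W=pickle.load(open('w2.pkl','rb'))
h=cv2.cvtColor(p,cv2.COLOR_RGB2HSV)
y=(h[...,0]>18)&(h[...,0]<32)&(h[...,1]>150)&(h[...,2]>70)
vs,us=np.nonzero(y[:80,225:276]);us+=225
c=np.c_[us,vs]; l=c[c[:,0]<262]
print('tip bbox',l.min(0),l.max(0))
dd=d[27,246:262];print(dd)
print(cloud(m,W,d,[(250,27),(257,27),(257,45)]))
for z in(.046,.055,.06): print(z,onz(m,W,[(257,27)],z).round(4))
E
```

```text
dish [ 0.4969 -0.2244] res 0.0015 n 64 rows 234 346
back rim px [[ 0.5035 -0.2652  0.026 ]]
tip bbox [236   1] [261  52]
[0.11631711 0.11587201 0.11547496 0.11522066 0.11653499 0.11563574
 0.11496095 0.11588578 0.11612081 0.11536185 0.1161847  0.11529569
 0.11546458 0.11388007 0.1135269  0.1133887 ]
[[ 0.47346984 -0.08245059  0.05623865]
 [ 0.47616373 -0.08229901  0.05762933]
 [ 0.47710771 -0.08829666  0.05606447]]
0.046 [[ 0.4759 -0.0801  0.046 ]]
0.055 [[ 0.4761 -0.0818  0.055 ]]
0.06 [[ 0.4762 -0.0827  0.06  ]]
```

```bash
python3 - <<'E'
from h import *
p,d,m,W=pickle.load(open('w2.pkl','rb'))
Mi=np.linalg.inv(np.array(m['mount']));print(np.array(m['mount']).round(3),m['fx'])
pts=[(x,y,z) for y in(-22,22) for x in(-11,0,11) for z in(0,22)]
for q in pts:
    c=Mi@np.array([*np.array(q)/1e3,1]); uv=cv2.projectPoints(c[None,:3],np.zeros(3),np.zeros(3),K(m),np.array(m['dist']))[0].ravel(); print(q,uv.round(0),c[2].round(3))
for v in range(225,350,10): print(v,d[v,[200,204,208,212,255,298,302,306,310]].round(3))
print(cloud(m,W,d,[(255,v) for v in range(225,350,8)]).round(3)[:,1:])
E
```

```text
[[-0.    -0.95  -0.314  0.081]
 [ 1.    -0.     0.    -0.   ]
 [-0.    -0.314  0.95  -0.159]
 [ 0.     0.     0.     1.   ]] 304.83635292005164
(-11, -22, 0) [218. 257.] 0.18
(-11, -22, 22) [222. 240.] 0.201
(0, -22, 0) [218. 241.] 0.177
(0, -22, 22) [222. 225.] 0.197
(11, -22, 0) [217. 223.] 0.173
(11, -22, 22) [221. 209.] 0.194
(-11, 22, 0) [293. 257.] 0.18
(-11, 22, 22) [289. 240.] 0.201
(0, 22, 0) [293. 241.] 0.177
(0, 22, 22) [289. 225.] 0.197
(11, 22, 0) [294. 223.] 0.173
(11, 22, 22) [290. 209.] 0.194
225 [0.204 0.206 0.205 0.204 0.205 0.205 0.205 0.205 0.204]
235 [0.207 0.207 0.207 0.208 0.178 0.207 0.208 0.208 0.209]
245 [0.146 0.147 0.147 0.209 0.195 0.21  0.147 0.146 0.148]
255 [0.139 0.138 0.147 0.185 0.202 0.157 0.145 0.138 0.138]
265 [0.13  0.135 0.147 0.196 0.21  0.157 0.144 0.132 0.13 ]
275 [0.124 0.135 0.147 0.202 0.212 0.157 0.144 0.133 0.122]
285 [0.123 0.132 0.147 0.204 0.213 0.202 0.144 0.134 0.123]
295 [0.124 0.133 0.145 0.204 0.216 0.203 0.144 0.132 0.123]
305 [0.123 0.133 0.203 0.205 0.213 0.204 0.201 0.133 0.123]
315 [0.125 0.198 0.199 0.203 0.213 0.202 0.2   0.199 0.125]
325 [0.233 0.231 0.2   0.201 0.21  0.2   0.2   0.232 0.231]
335 [0.084 0.235 0.233 0.234 0.206 0.234 0.233 0.235 0.083]
345 [0.081 0.237 0.238 0.237 0.238 0.237 0.238 0.238 0.08 ]
[[-0.19  -0.001]
 [-0.196 -0.002]
 [-0.192  0.017]
 [-0.202  0.009]
 [-0.211  0.004]
 [-0.217  0.003]
 [-0.223  0.004]
 [-0.23   0.004]
 [-0.236  0.004]
 [-0.24   0.007]
 [-0.246  0.009]
 [-0.25   0.012]
 [-0.255  0.014]
 [-0.259  0.018]
 [-0.261  0.023]
 [-0.291 -0.001]]
```

```bash
python3 - <<'E'
from h import *
p,d,m,W=snap('side'); save('side2.png',cv2.resize(p[170:310,170:330],None,fx=4,fy=4,interpolation=2))
E
```

```text
(no output)
```

View pics/side2.png

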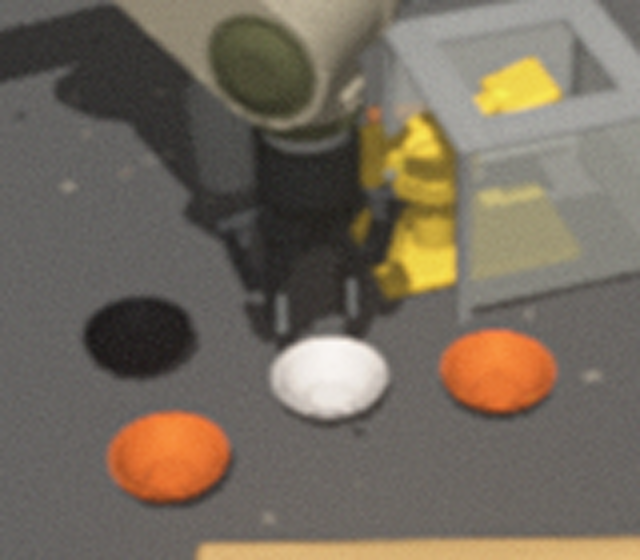

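Side view: the fingers stand beyond the dish (crop (330,378)), which hasn't moved, so they passed over it. I'll measure where the fingertips really are.

```bash
python3 - <<'E'
from h import *
p,d,m,W=pickle.load(open('w2.pkl','rb'))
M=np.array(m['mount'])
vs,us=np.mgrid[230:330,195:320]; uv=np.c_[us.ravel(),vs.ravel()]
P=cloud(m,M,d,uv); w=cloud(m,W,d,uv)
s=(d[uv[:,1],uv[:,0]]<.165)
print('tool-frame finger pts max',P[s].max(0).round(4),'min',P[s].min(0).round(4),'world zmin',w[s][:,2].min().round(4))
for q in[(207,243),(303,243),(206,250),(305,250),(299,262),(208,290)]: print(q,cloud(m,M,d,[q]).round(4),cloud(m,W,d,[q]).round(4))
E
```

```text
tool-frame finger pts max [ 0.0813  0.0311 -0.0179] min [-0.0114 -0.0297 -0.1591] world zmin 0.0458
(207, 243) [[ 0.0121 -0.0237 -0.0262]] [[ 0.4665 -0.1782  0.054 ]]
(303, 243) [[ 0.0115  0.0232 -0.025 ]] [[ 0.5129 -0.1716  0.0529]]
(206, 250) [[ 0.0113 -0.0233 -0.0317]] [[ 0.467  -0.1789  0.0596]]
(305, 250) [[ 0.0116  0.0231 -0.0322]] [[ 0.5128 -0.1716  0.0601]]
(299, 262) [[ 0.0001  0.0219 -0.0237]] [[ 0.5134 -0.1831  0.0516]]
(208, 290) [[-0.0069 -0.0225 -0.0372]] [[ 0.4705 -0.1967  0.0651]]
```

The fingertips sit at tool z ≈ -20 mm instead of +22, so they really cleared the 26 mm rim. I'll rise, shut the gripper and measure the tip there too.

```bash
python3 -m pendant '[{"gripper":0.05,"dx":0,"dy":0,"dz":-20,"spin":0},{"gripper":-1,"dx":0,"dy":0,"dz":-30,"spin":0},{"gripper":-1,"dx":0,"dy":0,"dz":0,"spin":0},{"gripper":-1,"dx":0,"dy":0,"dz":0,"spin":0},{"gripper":-1,"dx":0,"dy":0,"dz":0,"spin":0},{"gripper":-1,"dx":0,"dy":0,"dz":0,"spin":0},{"gripper":-1,"dx":0,"dy":0,"dz":0,"spin":0}]'
cat > tip.py <<'E'
from h import *
import sys
p,d,m,W=pickle.load(open(sys.argv[1]+'.pkl','rb')); M=np.array(m['mount'])
vs,us=np.mgrid[120:384,100:420]; uv=np.c_[us.ravel(),vs.ravel()]; dd=d[uv[:,1],uv[:,0]]
P=cloud(m,M,d,uv); s=(dd>0)&(dd<.2)&(abs(P[:,1])<.06)&(P[:,0]<.03)&(P[:,0]>-.06); P=P[s]; uv=uv[s]
f=abs(P[:,1])<.06
for z0 in np.arange(-.14,.03,.01):
    q=P[(P[:,2]>=z0)&(P[:,2]<z0+.01)]
    if len(q)>3: print(round(z0,3),len(q),'x',q[:,0].min().round(3),q[:,0].max().round(3),'y',q[:,1].min().round(3),q[:,1].max().round(3))
E
python3 look.py w3; python3 tip.py w3
```

```text
t: 5.35
ee_pos: [0.4916, -0.187, 0.0772]
tcp_rot: [-2.046, -2.383, 0.0]
wrist_force: [0.7, -0.1, 0.3]
finger_gap: -0.002
finger_force: 0.0
t 5.4 pos [ 0.4916 -0.187   0.0773] yaw 98.7 tool dxyz mm [57.6  0.1 50.3] spin 0.0 F [1.5 0.2 0.2] gap 0.0
-0.11 2773 x 0.01 0.02 y -0.026 0.042
-0.1 7128 x -0.002 0.019 y -0.045 0.047
-0.09 6614 x -0.009 0.019 y -0.048 0.049
-0.08 6402 x -0.01 0.016 y -0.044 0.043
-0.07 3316 x -0.011 0.015 y -0.036 0.036
-0.06 934 x -0.011 0.014 y -0.021 0.02
-0.05 716 x 0.007 0.013 y -0.014 0.013
-0.04 640 x 0.006 0.012 y -0.014 0.013
-0.03 412 x 0.007 0.012 y -0.014 0.013
```

View pics/w3.png

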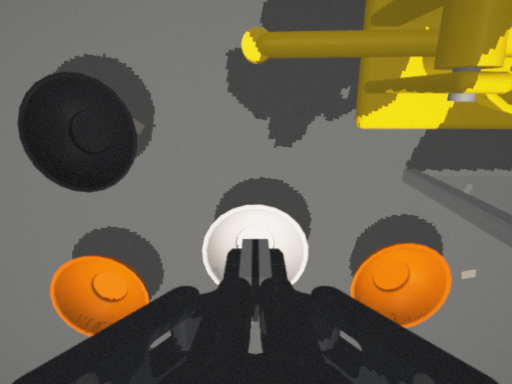

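Shut, the fingertips are also at tool z ≈ -21 mm (view: shut fingers over the dish at (255,250), unmoved). So I'll treat the tips as 20 mm short of the TCP. Next I go back behind the dish and descend to TCP z ≈ -8 mm.

```bash
python3 -m pendant '[{"gripper":0.05,"dx":-20,"dy":0,"dz":0,"spin":0},{"gripper":0.05,"dx":-35,"dy":0,"dz":0,"spin":0},{"gripper":0.05,"dx":-35,"dy":0,"dz":0,"spin":0},{"gripper":0.05,"dx":-25,"dy":0,"dz":0,"spin":0},{"gripper":0.05,"dx":0,"dy":0,"dz":20,"spin":0},{"gripper":0.05,"dx":0,"dy":0,"dz":25,"spin":0},{"gripper":0.05,"dx":0,"dy":0,"dz":15,"spin":0},{"gripper":0.05,"dx":0,"dy":0,"dz":0,"spin":0}]'
python3 -m pendant '[{"gripper":0.05,"dx":0,"dy":0,"dz":12,"spin":0},{"gripper":0.05,"dx":0,"dy":0,"dz":8,"spin":0},{"gripper":0.05,"dx":0,"dy":0,"dz":5,"spin":0},{"gripper":0.05,"dx":0,"dy":0,"dz":0,"spin":0}]'
python3 look.py w4; python3 fit.py w4 50; python3 tip.py w4 | tail -2
```

```text
t: 6.2
ee_pos: [0.5082, -0.3011, 0.0157]
tcp_rot: [-2.045, -2.38, 0.0]
wrist_force: [-0.1, 0.6, 0.0]
finger_gap: 0.525
finger_force: 0.0
t: 6.6
ee_pos: [0.5091, -0.3006, -0.0077]
tcp_rot: [-2.046, -2.383, -0.0]
wrist_force: [0.6, -0.6, 0.5]
finger_gap: 0.521
finger_force: 0.0
t 6.65 pos [ 0.5093 -0.3008 -0.0072] yaw 98.71 tool dxyz mm [ 1.728e+02 -1.000e-01 -3.420e+01] spin 0.0 F [ 0.3  0.6 -1.2] gap 0.52
dish [ 0.5252 -0.2451] res 0.0212 n 66 rows 50 201
back rim px [[ 0.5032 -0.2647  0.026 ]]
-0.02 22 x -0.008 0.005 y -0.023 0.022
-0.01 20760 x -0.06 0.03 y -0.06 0.06
```

```bash
python3 -m pendant '[{"gripper":0.05,"dx":7,"dy":0,"dz":0,"spin":0},{"gripper":0.05,"dx":7,"dy":0,"dz":0,"spin":0},{"gripper":0.05,"dx":6,"dy":0,"dz":0,"spin":0},{"gripper":0.05,"dx":5,"dy":0,"dz":0,"spin":0},{"gripper":0.05,"dx":5,"dy":0,"dz":0,"spin":0},{"gripper":0.05,"dx":7,"dy":0,"dz":0,"spin":0},{"gripper":0.05,"dx":8,"dy":0,"dz":0,"spin":0},{"gripper":0.05,"dx":8,"dy":0,"dz":0,"spin":0}]'
python3 -m pendant '[{"gripper":0.05,"dx":8,"dy":0,"dz":0,"spin":0},{"gripper":0.05,"dx":8,"dy":0,"dz":0,"spin":0},{"gripper":0.05,"dx":8,"dy":0,"dz":0,"spin":0},{"gripper":0.05,"dx":7,"dy":0,"dz":0,"spin":0},{"gripper":0.05,"dx":5,"dy":0,"dz":0,"spin":0},{"gripper":0.05,"dx":2,"dy":0,"dz":0,"spin":0},{"gripper":0.05,"dx":0,"dy":0,"dz":0,"spin":0}]'
python3 look.py w5; python3 fit.py w5 100
```

```text
t: 7.45
ee_pos: [0.5012, -0.2478, -0.0071]
tcp_rot: [2.046, 2.383, -0.0]
wrist_force: [0.7, -0.8, 0.1]
finger_gap: 0.525
finger_force: 0.5
t: 8.15
ee_pos: [0.4954, -0.2105, -0.0072]
tcp_rot: [-2.046, -2.384, -0.0]
wrist_force: [-0.0, 0.1, 1.0]
finger_gap: 0.524
finger_force: 0.0
t 8.2 pos [ 0.4954 -0.2107 -0.0072] yaw 98.71 tool dxyz mm [ 81.7  -0.1 -34.2] spin 0.0 F [1.3 1.  0.1] gap 0.53
dish [ 0.4879 -0.1838] res 0.0201 n 75 rows 100 262
back rim px [[ 0.4942 -0.2049  0.026 ]]
```

View pics/w5.png

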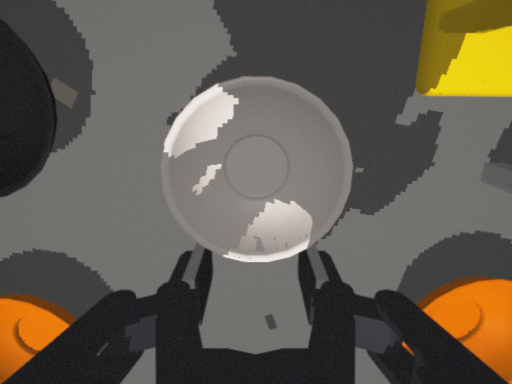

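The dish is seated against both fingertips, with its rim spanning columns 161–353 and rows 76–263.

```bash
python3 - <<'E'
from h import *
p,d,m,W=pickle.load(open('w5.pkl','rb'))
P=onz(m,W,[(161,165),(353,165),(257,76),(257,263)],.026); print(P.round(4))
a=(P[0]+P[1])/2;b=(P[2]+P[3])/2; t=np.array([.4755,-.0825])
c=np.array([a[0],b[1]]); print(a,b,c)
f=np.array([np.cos(np.radians(98.7)),np.sin(np.radians(98.7))]); r=np.array([f[1],-f[0]])
print('fwd mm',(t-c)@f*1e3,'right(dy?)',(t-c)@r*1e3)
M=R.from_rotvec(observe()['tcp_rot']).as_matrix(); print('tool',M[:2,:2].T@(t-c)*1e3)
E
```

```text
[[ 0.4478 -0.1648  0.026 ]
 [ 0.5281 -0.1525  0.026 ]
 [ 0.4826 -0.1239  0.026 ]
 [ 0.4952 -0.2053  0.026 ]]
[ 0.48797291 -0.15865727  0.026     ] [ 0.48888845 -0.16456953  0.026     ] [ 0.48797291 -0.16456953]
fwd mm 83.01189348574094 right(dy?) 0.08450899570145608
tool [83.01187522  0.09834613]
```

```bash
python3 -m pendant '[{"gripper":0.05,"dx":4,"dy":0,"dz":0,"spin":0},{"gripper":0.05,"dx":8,"dy":0,"dz":0,"spin":0},{"gripper":0.05,"dx":8,"dy":0,"dz":0,"spin":0},{"gripper":0.05,"dx":8,"dy":0,"dz":0,"spin":0},{"gripper":0.05,"dx":8,"dy":0,"dz":0,"spin":0},{"gripper":0.05,"dx":8,"dy":0,"dz":0,"spin":0},{"gripper":0.05,"dx":8,"dy":0,"dz":0,"spin":0},{"gripper":0.05,"dx":8,"dy":0,"dz":0,"spin":0}]'
python3 -m pendant '[{"gripper":0.05,"dx":7,"dy":0,"dz":0,"spin":0},{"gripper":0.05,"dx":5,"dy":0,"dz":0,"spin":0},{"gripper":0.05,"dx":3,"dy":0,"dz":0,"spin":0},{"gripper":0.05,"dx":2,"dy":0,"dz":0,"spin":0},{"gripper":0.05,"dx":0,"dy":0,"dz":0,"spin":0}]'
python3 look.py w6; python3 - <<'E'
from h import *
p,d,m,W=snap('side'); pickle.dump((p,d,m,W),open('s6.pkl','wb'))
a=pickle.load(open('w6.pkl','rb'))[0]
save('c6.png',np.hstack([a[:,:400],cv2.resize(p[180:290,185:315],(400,384),interpolation=2)]))
E
```

```text
t: 9.0
ee_pos: [0.4862, -0.1508, -0.0072]
tcp_rot: [2.046, 2.384, 0.0]
wrist_force: [-0.4, -1.0, -0.9]
finger_gap: 0.526
finger_force: 0.4
t: 9.5
ee_pos: [0.4838, -0.1346, -0.0072]
tcp_rot: [-2.046, -2.384, -0.0]
wrist_force: [0.3, -0.1, 0.0]
finger_gap: 0.527
finger_force: 0.1
t 9.55 pos [ 0.4838 -0.1347 -0.0072] yaw 98.7 tool dxyz mm [  4.8  -0.  -34.2] spin 0.0 F [ 0.2 -0.8 -0.6] gap 0.53
```

View pics/c6.png

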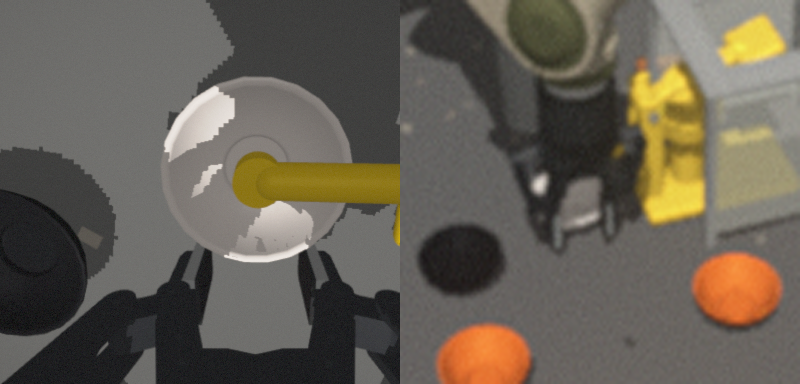

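```bash
python3 - <<'E'
from h import *
p,d,m,W=pickle.load(open('w6.pkl','rb'))
h=cv2.cvtColor(p,cv2.COLOR_RGB2HSV); k=np.uint8((h[...,1]>120)&(h[...,0]>15)&(h[...,0]<35)); k[:,:200]=0
us=np.nonzero(k.any(0))[0]; u0=us.min(); col=np.nonzero(k[:,u0:u0+25].any(1))[0]; print('tip left col',u0,'rows',col.min(),col.max())
P=onz(m,W,[(161,167),(351,167),(257,76),(257,263)],.026)
T=R.from_rotvec(observe()['tcp_rot']).as_matrix()
c=np.array([((P[0]+P[1])/2)[0],((P[2]+P[3])/2)[1]]);c=(P[:2].mean(0)@T[:,1])*T[:2,1]+(P[2:].mean(0)@T[:,0])*T[:2,0]
print('dish',c)
q=cloud(m,W,d,[(245,180),(257,180),(262,195)]);print(q.round(4))
for z in(.046,.055,.06):
    A=onz(m,W,[(u0,(col.min()+col.max())/2),(257,col.min()),(257,col.max())],z)
    y=(A[1]+A[2])/2@T[:,0]; x=A[0]@T[:,1]+.0085; s=x*T[:2,1]+y*T[:2,0]; print(z,s.round(4),'width',np.linalg.norm(A[1]-A[2]).round(4),'tool dxy dish->spout mm',((s-c)@T[:2,:2]*1e3).round(1))
E
```

```text
tip left col 232 rows 152 207
dish [ 0.47682056 -0.08865744]
[[ 0.472  -0.0812  0.0569]
 [ 0.4758 -0.0804  0.0578]
 [ 0.4781 -0.0851  0.0581]]
0.046 [ 0.4759 -0.0838] width 0.0206 tool dxy dish->spout mm [ 4.9 -0.2]
0.055 [ 0.4762 -0.0812] width 0.0188 tool dxy dish->spout mm [7.5 0.5]
0.06 [ 0.4763 -0.0798] width 0.0179 tool dxy dish->spout mm [8.9 0.9]
```

```bash
python3 -m pendant '[{"gripper":0.05,"dx":2,"dy":0,"dz":0,"spin":0},{"gripper":0.05,"dx":2,"dy":0,"dz":0,"spin":0},{"gripper":0.05,"dx":1.5,"dy":0,"dz":0,"spin":0},{"gripper":0.05,"dx":1,"dy":0,"dz":0,"spin":0},{"gripper":0.05,"dx":0,"dy":0,"dz":0,"spin":0},{"gripper":0.05,"dx":0,"dy":0,"dz":0,"spin":0}]'
python3 look.py w7
python3 - <<'E'
from h import *
p,d,m,W=pickle.load(open('w7.pkl','rb'))
T=R.from_rotvec(observe()['tcp_rot']).as_matrix()
h=cv2.cvtColor(p,cv2.COLOR_RGB2HSV); k=np.uint8((h[...,1]>120)&(h[...,0]>15)&(h[...,0]<35)); k[:,:200]=0
u0=np.nonzero(k.any(0))[0].min(); col=np.nonzero(k[:,u0:u0+25].any(1))[0]; r0,r1=col.min(),col.max(); print(u0,r0,r1)
e1=onz(m,W,[(257,r0)],.046)[0]@T[:,0]; e2=onz(m,W,[(257,r1)],.057)[0]@T[:,0]; l=onz(m,W,[(u0,180)],.05)[0]@T[:,1]+.0085
# dish rim: depth < floor along column 257 / row 167
col=d[:,225].copy(); 
P=onz(m,W,[(161,167),(351,167),(257,76),(257,263)],.026)
print('if dish same px: tool dx,dy to spout',(e1+e2)/2-P[2:].mean(0)@T[:,0],l-P[:2].mean(0)@T[:,1],'width',e1-e2)
a=pickle.load(open('w6.pkl','rb'))[0]
print('gripper-fixed dish diff vs w6 (rim strips)',[np.abs(a[s].astype(int)-p[s]).mean().round(1) for s in (np.s_[70:85,230:280],np.s_[255:268,230:280],np.s_[150:180,155:170])])
E
```

```text
t: 10.2
ee_pos: [0.4828, -0.1282, -0.0072]
tcp_rot: [-2.046, -2.384, -0.0]
wrist_force: [-0.3, -1.1, 0.8]
finger_gap: 0.522
finger_force: 0.2
t 10.25 pos [ 0.4828 -0.1282 -0.0072] yaw 98.71 tool dxyz mm [ -1.8  -0.1 -34.2] spin 0.0 F [ 0.4 -0.1 -0.6] gap 0.53
233 169 225
if dish same px: tool dx,dy to spout 0.0006716558147700225 0.0004264241507849209 width 0.01683329624605756
gripper-fixed dish diff vs w6 (rim strips) [np.float64(3.0), np.float64(3.8), np.float64(5.3)]
```

The dish is centred to within about 1 mm. Next I back off, rise and go above the window with the gripper shut.

```bash
python3 -m pendant '[{"gripper":0.05,"dx":-5,"dy":0,"dz":0,"spin":0},{"gripper":0.05,"dx":-15,"dy":0,"dz":0,"spin":0},{"gripper":0.05,"dx":-20,"dy":0,"dz":0,"spin":0},{"gripper":0.05,"dx":-15,"dy":0,"dz":-5,"spin":0},{"gripper":0.05,"dx":0,"dy":0,"dz":-40,"spin":0},{"gripper":-1,"dx":0,"dy":0,"dz":-50,"spin":0},{"gripper":-1,"dx":0,"dy":0,"dz":-50,"spin":0},{"gripper":-1,"dx":0,"dy":0,"dz":-50,"spin":0}]'
python3 -m pendant '[{"gripper":-1,"dx":0,"dy":0,"dz":-45,"spin":0},{"gripper":-1,"dx":0,"dy":0,"dz":0,"spin":0},{"gripper":-1,"dx":0,"dy":0,"dz":0,"spin":0}]'
python3 -c "
from h import *
go(.677,-.051,.235)"
```

```text
t: 11.05
ee_pos: [0.4907, -0.1833, 0.1904]
tcp_rot: [2.047, 2.383, 0.0]
wrist_force: [-0.2, 0.1, -1.0]
finger_gap: 0.013
finger_force: 0.0
t: 11.35
ee_pos: [0.4911, -0.1833, 0.2335]
tcp_rot: [2.046, 2.382, 0.0]
wrist_force: [-0.7, 0.1, 0.7]
finger_gap: 0.001
finger_force: 0.0
t 11.35 pos [ 0.4911 -0.1833  0.2335] yaw 98.68 tool dxyz mm [102.7 203.8  -1.3] spin -0.0 F [-0.7  0.1  0.7] gap 0.0
```

```bash
python3 -m pendant '[{"gripper":-1,"dx":5,"dy":15,"dz":0,"spin":0},{"gripper":-1,"dx":10,"dy":35,"dz":0,"spin":0},{"gripper":-1,"dx":10,"dy":35,"dz":0,"spin":0},{"gripper":-1,"dx":10,"dy":35,"dz":0,"spin":0},{"gripper":-1,"dx":10,"dy":35,"dz":0,"spin":0},{"gripper":-1,"dx":8,"dy":29,"dz":0,"spin":0},{"gripper":-1,"dx":5,"dy":20,"dz":0,"spin":0},{"gripper":-1,"dx":0,"dy":0,"dz":0,"spin":0}]'
python3 -m pendant '[{"gripper":-1,"dx":0,"dy":0,"dz":0,"spin":0},{"gripper":-1,"dx":0,"dy":0,"dz":0,"spin":0}]'
python3 look.py w8
```

```text
t: 12.15
ee_pos: [0.6857, -0.0925, 0.2294]
tcp_rot: [-2.041, -2.383, 0.002]
wrist_force: [0.1, -0.1, -0.7]
finger_gap: 0.002
finger_force: 0.0
t: 12.35
ee_pos: [0.6835, -0.0946, 0.2322]
tcp_rot: [-2.046, -2.382, 0.001]
wrist_force: [-0.2, -0.2, 0.0]
finger_gap: 0.003
finger_force: 0.0
t 12.4 pos [ 0.6834 -0.0948  0.2326] yaw 98.67 tool dxyz mm [  -4.7 -203.3  205.8] spin -0.001 F [-0.1  1.  -0.3] gap -0.0
```

View pics/w8.png

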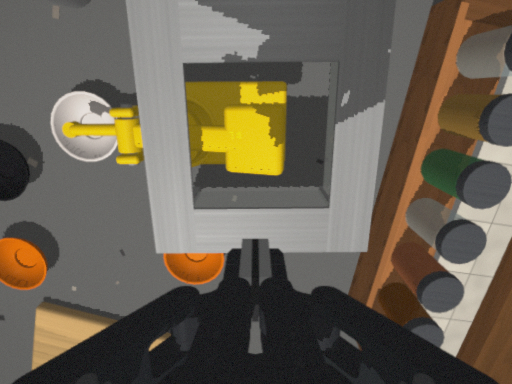

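Wrist view: the dish is under the spout at (88,127). The window opening is at (183–338, 62–209) and the paddle at about (256,130).

```bash
python3 - <<'E'
from h import *
p,d,m,W=pickle.load(open('w8.pkl','rb'))
T=R.from_rotvec(observe()['tcp_rot']).as_matrix(); o=np.array(observe()['ee_pos'])
def tl(P): return ((P-o)@T*1e3).round(1)
A=onz(m,W,[(183,62),(338,62),(331,209),(192,209)],.162); print('win corners tool mm',tl(A)[:,:2].tolist(),'c',tl(A.mean(0)),A.mean(0).round(4))
h=cv2.cvtColor(p,cv2.COLOR_RGB2HSV)
k=(h[...,0]>18)&(h[...,0]<35)&(h[...,1]>120)
vs,us=np.nonzero(k); P=cloud(m,W,d,np.c_[us,vs]); s=(P[:,2]>.135)&(P[:,2]<.165)&(us>215); P=P[s]
L=(P-o)@T*1e3
print('paddle n',len(P),'tool y range',np.percentile(L[:,1],[1,99]).round(1),'x range',np.percentile(L[L[:,1]>L[:,1].max()-40][:,0],[1,99]).round(1),'z',P[:,2].min(),P[:,2].max())
g=d[220:240,200:310]; vv,uu=np.mgrid[215:235,300:360]; print('guard z',np.median(cloud(m,W,d,np.c_[uu.ravel(),vv.ravel()])[:,2]))
E
```

```text
win corners tool mm [[102.3, -50.5], [102.3, 57.6], [-7.4, 61.1], [-7.4, -51.1]] c [47.4  4.3 70.7] [ 0.6805 -0.0472  0.162 ]
paddle n 4314 tool y range [-31.5  22.2] x range [18.8 72.7] z 0.13530786291826757 0.15441290302139582
guard z 0.16099071778406845
```

```bash
python3 -m pendant '[{"gripper":-1,"dx":10,"dy":0,"dz":0,"spin":0},{"gripper":-1,"dx":20,"dy":2,"dz":0,"spin":0},{"gripper":-1,"dx":16,"dy":0,"dz":0,"spin":0},{"gripper":-1,"dx":0,"dy":0,"dz":15,"spin":0},{"gripper":-1,"dx":0,"dy":0,"dz":20,"spin":0},{"gripper":-1,"dx":0,"dy":0,"dz":15,"spin":0},{"gripper":-1,"dx":0,"dy":0,"dz":0,"spin":0},{"gripper":-1,"dx":0,"dy":0,"dz":0,"spin":0}]'
python3 -c "
from h import *
go(.6835,-.0494,.092)"
python3 look.py w9; python3 - <<'E'
from h import *
p,d,m,W=pickle.load(open('w9.pkl','rb'));M=np.array(m['mount'])
h=cv2.cvtColor(p,cv2.COLOR_RGB2HSV)
vs,us=np.mgrid[0:384:2,0:512:2];uv=np.c_[us.ravel(),vs.ravel()];w=cloud(m,W,d,uv);L=cloud(m,M,d,uv)*1e3
g=(abs(w[:,2]-.162)<.004)&(h[uv[:,1],uv[:,0],1]<60)&(d[uv[:,1],uv[:,0]]>0)
G=L[g]; print('guard inner edges: y',G[(G[:,0]>-30)&(G[:,0]<45)&(G[:,1]>20)][:,1].min(),G[(G[:,0]>0)&(G[:,0]<45)&(G[:,1]<-20)][:,1].max(),'x+',G[(abs(G[:,1])<30)&(G[:,0]>20)][:,0].min())
E
```

```text
t: 13.2
ee_pos: [0.679, -0.0477, 0.1836]
tcp_rot: [2.045, 2.384, 0.001]
wrist_force: [0.3, -0.4, 1.2]
finger_gap: -0.0
finger_force: 0.0
t 13.2 pos [ 0.679  -0.0477  0.1836] yaw 98.76 tool dxyz mm [-2.4  4.1 91.6] spin 0.001 F [ 0.3 -0.4  1.2] gap -0.0
t 13.25 pos [ 0.6793 -0.048   0.1841] yaw 98.75 tool dxyz mm [ -51.1 -206.7  156.8] spin 0.001 F [-0.1  0.2  0.6] gap -0.0
guard inner edges: y 55.462352657453124 -52.96741186741948 x+ 55.735621410563
```

Centred in the window (edges at ±54 mm). Descending.

```bash
python3 -m pendant '[{"gripper":-1,"dx":0,"dy":0,"dz":15,"spin":0},{"gripper":-1,"dx":0,"dy":0,"dz":15,"spin":0},{"gripper":-1,"dx":0,"dy":0,"dz":10,"spin":0},{"gripper":-1,"dx":0,"dy":0,"dz":5,"spin":0},{"gripper":-1,"dx":0,"dy":0,"dz":5,"spin":0},{"gripper":-1,"dx":0,"dy":0,"dz":5,"spin":0},{"gripper":-1,"dx":0,"dy":0,"dz":0,"spin":0}]'
python3 -m pendant '[{"gripper":-1,"dx":0,"dy":0,"dz":5,"spin":0},{"gripper":-1,"dx":0,"dy":0,"dz":5,"spin":0},{"gripper":-1,"dx":0,"dy":0,"dz":0,"spin":0}]'
python3 -m pendant '[{"gripper":-1,"dx":0,"dy":0,"dz":5,"spin":0},{"gripper":-1,"dx":0,"dy":0,"dz":5,"spin":0},{"gripper":-1,"dx":0,"dy":0,"dz":0,"spin":0}]'
```

```text
t: 13.95
ee_pos: [0.6794, -0.0487, 0.1282]
tcp_rot: [2.046, 2.383, 0.001]
wrist_force: [0.9, 1.3, 2.8]
finger_gap: 0.003
finger_force: 1.5
t: 14.25
ee_pos: [0.6791, -0.0487, 0.1174]
tcp_rot: [2.046, 2.384, 0.0]
wrist_force: [1.6, 0.0, 4.3]
finger_gap: 0.0
finger_force: 2.2
t: 14.55
ee_pos: [0.6793, -0.0487, 0.1078]
tcp_rot: [2.046, 2.383, 0.001]
wrist_force: [3.0, 0.1, 6.2]
finger_gap: 0.002
finger_force: 2.8
```

Contact came where expected and the spring force is rising, so I continue to the stop.

```bash
python3 -m pendant '[{"gripper":-1,"dx":0,"dy":0,"dz":5,"spin":0},{"gripper":-1,"dx":0,"dy":0,"dz":4,"spin":0},{"gripper":-1,"dx":0,"dy":0,"dz":0,"spin":0}]'
python3 -m pendant '[{"gripper":-1,"dx":0,"dy":0,"dz":3,"spin":0},{"gripper":-1,"dx":0,"dy":0,"dz":2,"spin":0},{"gripper":-1,"dx":0,"dy":0,"dz":0,"spin":0}]'
```

```text
t: 14.85
ee_pos: [0.6798, -0.0487, 0.0993]
tcp_rot: [2.045, 2.382, 0.002]
wrist_force: [4.3, 0.9, 7.3]
finger_gap: 0.001
finger_force: 3.4
t: 15.15
ee_pos: [0.6801, -0.0486, 0.0948]
tcp_rot: [2.045, 2.382, 0.003]
wrist_force: [4.3, 0.9, 7.4]
finger_gap: 0.0
finger_force: 3.8
```

```bash
python3 -m pendant '[{"gripper":-1,"dx":0,"dy":0,"dz":2,"spin":0},{"gripper":-1,"dx":0,"dy":0,"dz":0,"spin":0}]'
python3 -m pendant '[{"gripper":-1,"dx":0,"dy":0,"dz":2,"spin":0},{"gripper":-1,"dx":0,"dy":0,"dz":0,"spin":0},{"gripper":-1,"dx":0,"dy":0,"dz":0,"spin":0}]'
```

```text
t: 15.35
ee_pos: [0.6802, -0.0486, 0.0943]
tcp_rot: [2.044, 2.381, 0.004]
wrist_force: [0.5, 1.3, 13.3]
finger_gap: -0.001
finger_force: 6.8
t: 15.65
ee_pos: [0.6803, -0.0486, 0.0938]
tcp_rot: [2.043, 2.38, 0.005]
wrist_force: [-2.2, 1.0, 22.9]
finger_gap: 0.0
finger_force: 11.4
```

```bash
python3 look.py w10; python3 - <<'E'
from h import *
p,d,m,W=pickle.load(open('w10.pkl','rb'))
h=cv2.cvtColor(p,cv2.COLOR_RGB2HSV); k=(h[...,0]>18)&(h[...,0]<35)&(h[...,1]>120)
vs,us=np.nonzero(k); P=cloud(m,W,d,np.c_[us,vs]); s=(P[:,2]>.1)&(P[:,2]<.135)&(P[:,0]>.665)&(P[:,0]<.71); P=P[s]
c=np.linalg.lstsq(np.c_[P[:,:2],np.ones(len(P))],P[:,2],rcond=None)[0]; print('paddle n',len(P),'slope deg',np.degrees(np.arctan(c[:2])),'z',np.median(P[:,2]))
p,d,m,W=snap('top'); h=cv2.cvtColor(p,cv2.COLOR_RGB2HSV)
k=np.uint8((h[...,1]<50)&(h[...,2]>120)); k[:200]=0;k[250:]=0;k[:,:262]=0;k[:,310:]=0
cs=cv2.findContours(k,0,2)[0]
if cs:
    q=cv2.convexHull(np.vstack([c for c in cs if len(c)>5])).reshape(-1,2); e=cv2.minEnclosingCircle(q.astype(np.float32)); print('dish top view',e,onz(m,W,[e[0]],.026).round(4))
E
```

```text
t 15.7 pos [ 0.6803 -0.0486  0.0938] yaw 98.72 tool dxyz mm [ -50.4 -207.7   65.8] spin 0.0 F [-2.3  3.  22.7] gap 0.0
paddle n 3740 slope deg [-2.99698046 -5.09401094] z 0.10999042117683336
dish top view ((285.5, 224.5), 33.94858932495117) [[ 0.4747 -0.0919  0.026 ]]
```

```bash
python3 - <<'E'
from h import *
p,d,m,W=pickle.load(open('w8.pkl','rb')); h=cv2.cvtColor(p,cv2.COLOR_RGB2HSV)
k=np.uint8((h[...,1]<40)&(h[...,2]>125)); k[:80]=0;k[175:]=0;k[:,:40]=0;k[:,122:]=0
cs=[c for c in cv2.findContours(k,0,2)[0] if len(c)>8]; q=cv2.convexHull(np.vstack(cs)); e=cv2.fitEllipse(q); print(e,onz(m,W,[e[0]],.026).round(4),'spout',onz(m,W,[(70,129)],.057).round(4))
E
```

```text
((84.04519653320312, 126.32801818847656), (63.83500289916992, 76.48355865478516), 142.25726318359375) [[ 0.4758 -0.0812  0.026 ]] spout [[ 0.4769 -0.0807  0.057 ]]
```

Dish and spout agree to about 1 mm, and the lever is on its stop at 23 N.

```bash
python3 -c "
from station import *
print(finish_job())"
```

```text
the job is handed in; nothing more can be done
None
```

The job is handed in: the dish sits under the spout, within about 1 mm of centre, and the shut fingers hold the lever down on its stop with about 23 N, with no sign of touching the guard; a first push passed over the dish without contact because the fingertips sit about 40 mm higher than the description says.

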